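# Set the workshop air valves

## Task

Get the bench air line ready: first close the red-handled drain valve fully (lever square across its pipe, against the stop), and only then turn the lever of the blue-handled supply valve so that it lies centred over the yellow mark on its dial. Leave both valves so, let go of them, and don't shift the other things on the bench.

Things in the scene. Friction and masses are not known exactly. Their poses are not given: they have to be found in the camera images.
- red_valve: The drain valve, with the red lever. Fixed to the bench: 27 mm steel pipe along its own y, axis 55 mm up, brass valve 52 mm dia. in the middle, elbows (top 73 mm up) and flanges (64 mm dia.) 85 mm to either side; black dial plate of 90 mm dia., top 100 mm up, under the lever. Origin on the bench under the stem. Nothing nearby is higher than the lever (122 mm).
- blue_valve: The supply valve, with the blue lever and a yellow mark on its dial. Either valve may be the left or the right one. Fixed to the bench: 27 mm steel pipe along its own y, axis 55 mm up, brass valve 52 mm dia. in the middle, elbows (top 73 mm up) and flanges (64 mm dia.) 85 mm to either side; black dial plate of 90 mm dia., top 100 mm up, under the lever. Origin on the bench under the stem. Nothing nearby is higher than the lever (122 mm).
- red_valve_stem (a point): Point on the vertical turning axis of the red lever, at the lever's mid height, 112.5 mm above the bench. Axes those of the red valve.
- blue_valve_stem (a point): Point on the vertical turning axis of the blue lever, at the lever's mid height, 112.5 mm above the bench. Axes those of the blue valve.
- red_sleeve (a point): Middle of the red sleeve on the lever, 105 mm out from the stem axis, 112.5 mm above the bench. Sleeve 70 mm long (70 to 140 mm from the stem), 18 mm wide, 18 mm high; inside that a steel strip 14 mm wide, 5 mm thick. Its -x axis points outward along the lever; z up. Below it free space down to 73 mm above the bench.
- blue_sleeve (a point): Middle of the blue sleeve on the lever, 105 mm out from the stem axis, 112.5 mm above the bench. Sleeve 70 mm long (70 to 140 mm from the stem), 18 mm wide, 18 mm high; inside that a steel strip 14 mm wide, 5 mm thick. Its -x axis points outward along the lever; z up. Below it free space down to 73 mm above the bench.
- red_lever (a joint): Red lever (rad), starts part or fully open. 0 = fully closed (lever square across the pipe, along the valve's own -x), growing CLOCKWISE seen from above to pi/2 = fully open (along the pipe, to the valve's own +y); hard stop at each end. Friction of about 0.35 N m (3 to 4 N at the sleeve) holds it where it is left; no spring.
- blue_lever (a joint): Blue lever (rad), starts closed or barely open. 0 = fully closed (lever square across the pipe, along the valve's own -x), growing CLOCKWISE seen from above to pi/2 = fully open (along the pipe, to the valve's own +y); hard stop at each end. Friction of about 0.35 N m (3 to 4 N at the sleeve) holds it where it is left; no spring.
- mark: Yellow bar, 40 x 26 mm, 3 mm thick, fixed on the blue dial below the lever, 28 to 68 mm out from the stem (top 104 mm up). Origin on the bench under the blue stem; its own -x axis points outward along the bar. With the lever on the mark, 6 mm of yellow shows on both sides of the strip and both x axes agree. It lies between 0.5 and 1.25 rad of opening.
- offcut: Bystander: loose piece of square steel tube 40 x 40 mm, 120 mm long, lying on the bench; origin at the centre of its underside.
- tin: Bystander: loose tin, 80 mm dia., 95 mm high, upright; origin at the centre of its underside.
- spanner: Bystander: loose steel spanner, 180 mm long, lying flat; origin under its middle.
- tub: Bystander: loose open white plastic tub 130 x 160 mm, 60 mm high; origin at the centre of its underside.

How it is judged:
By the outcome, as a careful person would: the job done as asked, in the order asked, and still so for the second after the job is handed in, with the robot touching nothing.
It also fails if it takes over 58 s, if anything falls off the work surface, if the arm or the gripper's body presses on something with over 40 N, if the wrist force passes 120 N, or if a joint passes its speed limit or range.

## Robot

A 6-joint arm with a two-finger parallel gripper is mounted at the origin on the work surface. World frame = base frame: x ahead of the robot, y to its left, z up, the work surface at z = 0. Lengths are in m, angles in rad, forces in N, time in s.
With the tool pointing down it reaches from about 0.15 to 0.775 m from the base axis. Payload 6.1 kg.
Tool frame: the origin (TCP) lies at the centre of the arm's flange, where the gripper is bolted on; the fingertips stand 173 mm ahead of it and the grasp point (between the pads) lies 155 mm ahead of it; z points along the fingers, y is the direction in which the jaws open and shut (so a half turn about z gives the same grasp; the last joint's range is limited). The gripper opens to 85 mm and grips with 20 to 120 N. Pads are 22 mm wide; open, the fingers measure 114 mm over their backs; the gripper's body (76 mm by 85 mm) begins 54 mm behind the grasp point. The pads swing forward as they close: fully open they stand 13 mm farther back than shut.
Start: joints at [-1.144, 0.126, -0.04, 1.405, 0, 1.571], TCP at [0.217, -0.478, 0.405] pointing down, gripper open.
Joint ranges: [-2.72, 2.72], [-0.95, 1.95], [-1.27, 1.35], [-1.78, 2.02], [-1.46, 1.47], [-3.14, 3.14]. Speed limits (rad/s): [2.39, 2.39, 3.01, 3.14, 3.14, 3.14].

## Interface

Orientations are given as a unit quaternion [w, x, y, z].
In Python, from station import * gives the robot as it stands.
- The arm moves only by the tool carry_out, never from a script. Its argument "commands" is a list that holds one entry, the list of rows, each a list of 5 numbers: the closure, from -1 (fully open) to 1 (shut), then the shift along the world's x, y, z in m, then the turn about the world's z in rad. In form: [[[jaw, tx, ty, tz, yaw], ...]]. A call has 1 to 12 rows; each row is the pose to reach, as a shift and turn from the pose measured when the call began; what a row does not reach only later rows make up. A row lasts 1/8 s, in which the tool goes at most 62.5 mm and 10.7 degrees, less where a joint would pass 70% of its speed; a pose out of reach is approached as far as the arm can. A call with a gripper value outside its range is refused whole. The fingers move at their own pace and stop on an object; "force" is the grip in N (left out, the last holds). Time passes only in rows, so rows that repeat a pose let the fingers close. It gives the time, the measured TCP pose, the force and the opening at its end, in the units of the state.
- state(): the state, without advancing time (a new reading comes with each control period).
- grab_frame(name): name is "scene" or "side" or "wrist"; returns a dict with "color" (420x560x3 uint8, red, green, blue), "depth" (420x560 float32, m along the optical axis (not along the pixel's ray), 0 where there is no reading), "vfov" (degrees; the focal length in pixels is half the picture's height over the tangent of half this angle, whatever the lens; pixels are square), "cx", "cy" (the principal point, pixels), "R" (3x3) and "t" (3): a world point X has camera coordinates R X + t. Camera axes: x right, y down, z forward; pixel columns grow to the right and rows downward; lengths in m; the calibration is good to about 2 mm. A picture is of the moment at which its call begins.
- job_done(): hands the job in, once; it reports no verdict.
Trained networks look in the newest picture that a camera, given by its name, has taken for a name from the list of things; names that differ only in an ending like _2 or _b are one class to them, and where a whole thing is asked for, a point or a joint stands for the part that bears it (a point fixed in the world has none). Each returns a list of dicts, best first, with "score" (0 to 1); they miss things now and then, are a little off and sometimes report something else, mostly with a low value. They report only what shows in the picture. A call takes as long as a camera call.
- boxes_of(query, camera): "uv" ([column, row] in pixels, amid what is visible of it).
The state is a dict: "clock": time; "qpos": joint angles; "joint_vel": joint speeds; "joint_torque": joint torques, N m; "position": TCP position; "eef_rot": TCP orientation; "ft_force": force on the tool from outside, world axes, zero at the start; "wrist_torque": the same for the moment, N m; "grip_width": finger opening in m.
Only numpy, scipy, OpenCV 4.12 (cv2) and the standard library are available. Lean on these libraries where they do the work, as an engineer would, in place of code of your own. Each camera call takes 0.05 s, during which the arm holds its last target. There are 200 camera calls.

## Working session

There is one attempt and no reset: what is moved stays moved. The work goes in short steps, Python scripts to look and compute and a tool call to move; the robot and the scene stay as the last step left them, time stands still between calls to the robot, and variables do not carry over. Pictures are saved under pics/ and viewed, about 8 in all and at most 12, crops included, and the job is handed in when it is done.

Besides the shell and the picture viewer there is one more tool, called after ">>>" in YAML: its name, and indented under it one key for each argument. carry_out: Moves the arm, as the interface text tells. Its arguments: {"type":"object","properties":{"commands":{"type":"array"},"force":{"type":"number"}},"required":["commands"]}

```bash
mkdir -p pics
cat > h.py <<'E'
from station import *
import numpy as np, cv2
def cloud(f):
    d=f["depth"]; h,w=d.shape; F=h/2/np.tan(np.radians(f["vfov"])/2)
    v,u=np.mgrid[:h,:w]
    P=np.stack([(u-f["cx"])/F*d,(v-f["cy"])/F*d,d],-1)
    return (P-f["t"])@f["R"], d>0
def save(f,n): cv2.imwrite("pics/"+n,f["color"][:,:,::-1])
def show(name,n,q):
    f=grab_frame(name); X,ok=cloud(f); save(f,n)
    for k in q:
        for r in boxes_of(k,name)[:2]:
            u,v=np.round(r["uv"]).astype(int); print(name,k,round(r["score"],2),(u,v),X[v,u].round(3),ok[v,u])
    return f,X,ok
E
python3 - <<'E'
from h import *
for c in("scene","side"):
    show(c,c+"1.png",["red_valve","blue_valve","red_sleeve","blue_sleeve","mark","offcut","tin","tub","spanner"])
s=state();print(s)
E
```

```text
scene red_valve 0.74 (np.int64(355), np.int64(230)) [0.578 0.2   0.1  ] True
scene red_valve 0.39 (np.int64(229), np.int64(172)) [ 0.577 -0.144  0.102] True
scene blue_valve 0.57 (np.int64(229), np.int64(170)) [ 0.572 -0.147  0.101] True
scene red_sleeve 0.78 (np.int64(383), np.int64(223)) [0.54  0.252 0.117] True
scene blue_sleeve 0.9 (np.int64(243), np.int64(145)) [ 0.5   -0.147  0.122] True
scene mark 0.42 (np.int64(237), np.int64(167)) [ 0.558 -0.132  0.107] True
scene offcut 0.95 (np.int64(226), np.int64(279)) [ 0.808 -0.019  0.041] True
scene tub 0.79 (np.int64(332), np.int64(320)) [0.767 0.239 0.003] True
scene tub 0.61 (np.int64(242), np.int64(147)) [ 0.502 -0.149  0.114] True
scene spanner 0.93 (np.int64(442), np.int64(279)) [0.549 0.429 0.004] True
side red_valve 0.63 (np.int64(294), np.int64(274)) [0.57  0.229 0.08 ] True
side red_valve 0.31 (np.int64(216), np.int64(291)) [0.778 0.229 0.001] True
side blue_valve 0.87 (np.int64(293), np.int64(175)) [ 0.572 -0.131  0.097] True
side blue_valve 0.53 (np.int64(316), np.int64(168)) [ 0.502 -0.145  0.113] True
side red_sleeve 0.8
[... 488 characters left out ...]
434 0.005] True
{'clock': 1.0, 'qpos': array([-1.14400652e+00,  1.25777758e-01, -3.96043681e-02,  1.40538684e+00,
        5.59182861e-06,  1.57081406e+00]), 'joint_vel': array([-0.00145909,  0.00250467, -0.00089311,  0.00020061, -0.00129601,
       -0.00061106]), 'joint_torque': array([ 1.31504989e-03, -4.35714734e+01,  3.53095007e+01,  1.17555974e-03,
        7.46524602e-07,  5.13006640e-06]), 'position': array([ 0.21731698, -0.47788978,  0.4047042 ]), 'eef_rot': array([1.27778279e-05, 9.77319457e-01, 2.11770343e-01, 5.62980907e-06]), 'ft_force': array([-0.09043452,  0.39364945, -0.13999183]), 'wrist_torque': array([-0.03355814,  0.0007335 ,  0.02481768]), 'grip_width': 0.08518288804879427}
```

```bash
python3 - <<'E'
import cv2,numpy as np
a=cv2.imread("pics/scene1.png")[80:360,160:520];b=cv2.imread("pics/side1.png")[90:370,150:420]
cv2.imwrite("pics/c1.png",cv2.resize(np.hstack([a,b]),None,fx=1.25,fy=1.25,interpolation=cv2.INTER_CUBIC))
E
python3 - <<'E'
from h import *
# colour segmentation cloud
for c in("scene","side"):
    f=grab_frame(c);X,ok=cloud(f);h=cv2.cvtColor(f["color"],cv2.COLOR_RGB2HSV).astype(int)
    for n,m in (("red",((h[...,0]<8)|(h[...,0]>172))),("blue",(h[...,0]>100)&(h[...,0]<130)),("yellow",(h[...,0]>20)&(h[...,0]<35))):
        z=(X[...,2]>.118) if n!="yellow" else (X[...,2]>.1)
        m=m&(h[...,1]>120)&(h[...,2]>60)&ok&z&(X[...,2]<.14)&(X[...,0]>.3)&(X[...,0]<.8)
        p=X[m]
        if len(p)<5: print(c,n,len(p));continue
        mn=p.mean(0);C=np.linalg.eigh(np.cov(p[:,:2].T));
        print(c,n,len(p),mn.round(3),p.min(0).round(3),p.max(0).round(3),C[1][:,1].round(3),np.sqrt(C[0]).round(4))
E
```

```text
scene red 179 [0.521 0.281 0.122] [0.499 0.25  0.118] [0.542 0.313 0.127] [-0.499  0.867] [0.0048 0.0196]
scene blue 108 [ 0.471 -0.136  0.121] [ 0.44  -0.152  0.118] [ 0.503 -0.122  0.126] [-0.941  0.339] [0.0041 0.0187]
scene yellow 55 [ 0.559 -0.126  0.104] [ 0.548 -0.142  0.1  ] [ 0.568 -0.11   0.111] [-0.229  0.974] [0.0045 0.0089]
side red 157 [0.518 0.285 0.121] [0.499 0.253 0.118] [0.537 0.314 0.125] [-0.461  0.887] [0.0047 0.0187]
side blue 72 [ 0.468 -0.133  0.121] [ 0.439 -0.152  0.118] [ 0.499 -0.116  0.124] [-0.936  0.352] [0.0047 0.0185]
side yellow 82 [ 0.555 -0.128  0.103] [ 0.539 -0.151  0.1  ] [ 0.572 -0.105  0.107] [-0.269  0.963] [0.0083 0.0129]
```

View pics/c1.png

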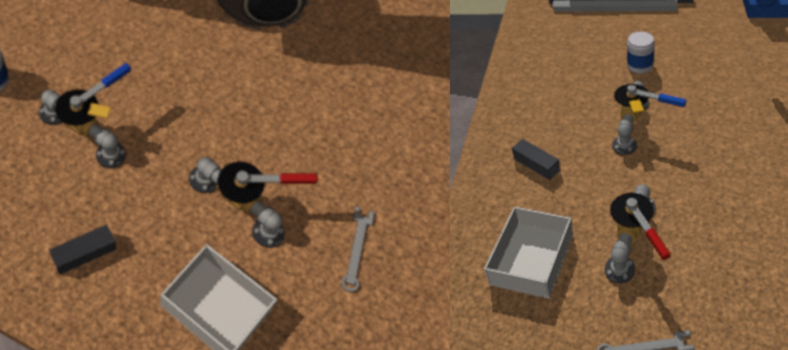

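The scene shot shows the blue valve at crop (76,107), with its lever clear of the yellow mark. The red valve is at (242,183), with its lever part open. The red lever closes counter-clockwise. I'll go above the red sleeve first.

>>> carry_out:
  commands:
    - [[-1, 0.3, 0.76, 0, 1.65], [-1, 0.3, 0.76, 0, 1.65], [-1, 0.3, 0.76, 0, 1.65], [-1, 0.3, 0.76, 0, 1.65], [-1, 0.3, 0.76, 0, 1.65], [-1, 0.3, 0.76, 0, 1.65], [-1, 0.3, 0.76, 0, 1.65], [-1, 0.3, 0.76, 0, 1.65], [-1, 0.3, 0.76, 0, 1.65], [-1, 0.3, 0.76, 0, 1.65], [-1, 0.3, 0.76, 0, 1.65], [-1, 0.3, 0.76, 0, 1.65]]
  force: 30

```text
clock: 2.6
position: [0.493, 0.2219, 0.4049]
eef_rot: [0.0, 0.507, 0.862, 0.0]
ft_force: [0.6, -1.0, 0.4]
grip_width: 0.0855
```

>>> carry_out:
  commands:
    - [[-1, 0, 0.0, 0, 0], [-1, 0, 0, 0, 0], [-1, 0, 0, 0, 0]]

```text
clock: 2.98
position: [0.4927, 0.2209, 0.4052]
eef_rot: [0.0, 0.508, 0.861, 0.0]
ft_force: [-0.8, 0.9, 0.9]
grip_width: 0.0854
```

```bash
cat >> h.py <<'E'
def top(X,ok,f,n,z0,z1):
    h=cv2.cvtColor(f["color"],cv2.COLOR_RGB2HSV).astype(int)
    m={"red":((h[...,0]<8)|(h[...,0]>172)),"blue":(h[...,0]>100)&(h[...,0]<130),"yellow":(h[...,0]>20)&(h[...,0]<35)}[n]
    m=m&(h[...,1]>120)&(h[...,2]>60)&ok&(X[...,2]>z0)&(X[...,2]<z1)&(X[...,0]>.3)&(X[...,0]<.8)
    m=cv2.morphologyEx(m.astype(np.uint8),cv2.MORPH_OPEN,np.ones((3,3)))>0
    p=X[m]
    if len(p)<10: print(n,len(p)); return
    (c,s,a)=cv2.minAreaRect(p[:,:2].astype(np.float32)*1000)
    d=np.linalg.eigh(np.cov(p[:,:2].T))[1][:,1]
    print(n,len(p),"mean",p.mean(0).round(4),"rect",np.round(c,1),np.round(s,1),"az",np.degrees(np.arctan2(d[1],d[0])).round(1),"z",np.percentile(p[:,2],[5,50,95]).round(4))
def pose():
    s=state();w,x,y,z=s["eef_rot"];yy=np.degrees(np.arctan2(1-2*(x*x+z*z),2*(x*y-w*z)))
    print("t",round(s["clock"],2),"tcp",s["position"].round(4),"jaw az",yy.round(1),"F",s["ft_force"].round(1),"w",round(s["grip_width"],4),"q",s["qpos"].round(2))
E
python3 - <<'E'
from h import *
pose()
f,X,ok=show("wrist","w1.png",["red_sleeve","red_valve_stem","red_valve","blue_sleeve"])
top(X,ok,f,"red",.105,.14)
print(X[::105,::140].reshape(-1,3).round(2).tolist())
E
```

```text
t 2.98 tcp [0.4927 0.2209 0.4052] jaw az 29.0 F [-0.8  0.9  0.9] w 0.0854 q [ 0.42  0.15 -0.01  1.41 -0.    1.49]
wrist red_sleeve 0.6 (np.int64(341), np.int64(187)) [0.529 0.257 0.12 ] True
wrist red_valve_stem 0.9 (np.int64(342), np.int64(245)) [0.558 0.213 0.116] True
wrist red_valve 0.89 (np.int64(343), np.int64(248)) [0.561 0.211 0.116] True
red 2030 mean [0.5184 0.2818 0.1207] rect [520.  281.2] [18.4 67.7] az 118.1 z [0.1168 0.1211 0.1226]
[[0.16, 0.24, 0.0], [0.28, 0.31, -0.0], [0.41, 0.38, -0.0], [0.53, 0.45, 0.0], [0.18, 0.14, -0.0], [0.32, 0.22, 0.0], [0.45, 0.29, 0.0], [0.59, 0.37, -0.0], [0.22, 0.02, 0.0], [0.37, 0.1, -0.0], [0.51, 0.19, 0.0], [0.66, 0.27, 0.0], [0.26, -0.12, 0.0], [0.45, 0.2, 0.28], [0.58, 0.06, 0.0], [0.53, 0.25, 0.28]]
```

View pics/w1.png

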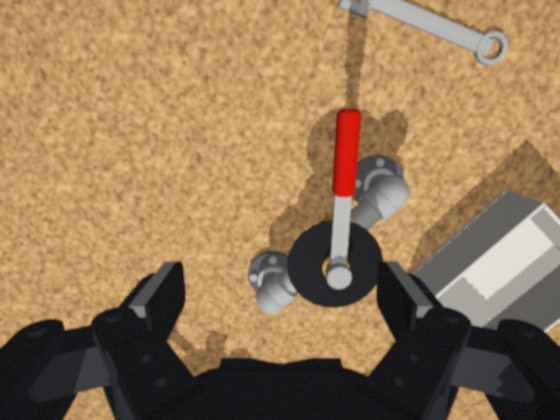

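The wrist view shows the red sleeve at (346,152), the stem at (339,275), and elbows at (275,285) and (390,192). Next I'll compute the stem position and pipe axis.

Run:
```python
from h import *
f=grab_frame("wrist");X,ok=cloud(f)
h=cv2.cvtColor(f["color"],cv2.COLOR_RGB2HSV)
g=(X[...,2]>.060)&(X[...,2]<.080)&ok
n,l,s,c=cv2.connectedComponentsWithStats(g.astype(np.uint8))
for i in range(1,n):
    if s[i,4]>60:
        p=X[l==i];print(s[i,4],c[i].round(),p.mean(0).round(4),np.ptp(p[:,:2],axis=0).round(3))
m=(X[...,2]>.117)&(X[...,2]<.13)&ok; p=X[275-6:275+7,339-8:339+9].reshape(-1,3); print("stem",np.median(p,0).round(4))
d=(X[...,2]>.095)&(X[...,2]<.104)&(h[...,2]<60); p=X[d]; p=p[np.hypot(p[:,0]-.57,p[:,1]-.19)<.06]
print("dial",cv2.minEnclosingCircle((p[:,:2]*1000).astype(np.float32)),len(p))
```

```text
1727 [381. 202.] [0.5864 0.2573 0.0684] [0.042 0.061]
65 [486. 253.] [0.7178 0.2643 0.0607] [0.008 0.027]
1064 [275. 295.] [0.5447 0.1179 0.0688] [0.039 0.051]
stem [0.5681 0.1909 0.1239]
dial ((568.6063232421875, 188.83212280273438), 44.149147033691406) 4676
```

>>> carry_out:
  commands:
    - [[-1, 0.0265, 0.062, 0, -0.017], [-1, 0.0265, 0.062, -0.04, -0.017], [-1, 0.0265, 0.062, -0.08, -0.017], [-1, 0.0265, 0.062, -0.115, -0.017], [-1, 0.0265, 0.062, -0.138, -0.017], [-1, 0.0265, 0.062, -0.138, -0.017], [0.3, 0.0265, 0.062, -0.138, -0.017], [1, 0.0265, 0.062, -0.138, -0.017], [1, 0.0265, 0.062, -0.138, -0.017], [1, 0.0265, 0.062, -0.138, -0.017], [1, 0.0265, 0.062, -0.138, -0.017], [1, 0.0265, 0.062, -0.138, -0.017]]
  force: 30

```text
clock: 4.78
position: [0.5194, 0.2833, 0.2679]
eef_rot: [0.001, 0.515, 0.857, 0.001]
ft_force: [-1.4, 0.1, 6.0]
grip_width: 0.0174
```

Run:
```python
from h import *
pose()
for t in range(118,170,5):
    a=np.radians(t);b=np.radians(118);print(t,(.105*np.array([np.cos(a)-np.cos(b),np.sin(a)-np.sin(b)])).round(4),round(a-b,3))
```

```text
t 4.78 tcp [0.5194 0.2833 0.2679] jaw az 28.0 F [-1.4  0.1  6. ] w 0.0174 q [ 0.5   0.28 -0.15  1.14 -0.    1.58]
118 [0. 0.] 0.0
123 [-0.0079 -0.0046] 0.087
128 [-0.0153 -0.01  ] 0.175
133 [-0.0223 -0.0159] 0.262
138 [-0.0287 -0.0225] 0.349
143 [-0.0346 -0.0295] 0.436
148 [-0.0398 -0.0371] 0.524
153 [-0.0443 -0.045 ] 0.611
158 [-0.0481 -0.0534] 0.698
163 [-0.0511 -0.062 ] 0.785
168 [-0.0534 -0.0709] 0.873
```

Gripped. Turning counter-clockwise along the arc.

>>> carry_out:
  commands:
    - [[1, -0.0079, -0.0046, 0, 0.087], [1, -0.0153, -0.01, 0, 0.175], [1, -0.0223, -0.0159, 0, 0.262], [1, -0.0287, -0.0225, 0, 0.349], [1, -0.0346, -0.0295, 0, 0.436], [1, -0.0398, -0.0371, 0, 0.524], [1, -0.0443, -0.045, 0, 0.611], [1, -0.0472, -0.051, 0, 0.667], [1, -0.0488, -0.055, 0, 0.715], [1, -0.0488, -0.055, 0, 0.715]]

```text
clock: 6.02
position: [0.4698, 0.2279, 0.2679]
eef_rot: [-0.001, 0.183, 0.983, 0.001]
ft_force: [-7.0, -2.0, 6.0]
grip_width: 0.018
```

Run:
```python
from h import *
pose()
```

```text
t 6.03 tcp [0.4698 0.2279 0.2679] jaw az 68.9 F [-7. -2.  6.] w 0.018 q [ 0.45  0.16 -0.31  1.11  0.    0.82]
```

>>> carry_out:
  commands:
    - [[1, -0.0012, -0.0035, 0, 0.035], [1, -0.0024, -0.007, 0, 0.07], [1, -0.003, -0.009, 0, 0.087], [1, -0.003, -0.009, 0, 0.087]]

```text
clock: 6.52
position: [0.4667, 0.2189, 0.268]
eef_rot: [-0.001, 0.14, 0.99, 0.001]
ft_force: [-3.1, -0.1, 3.4]
grip_width: 0.0173
```

Run:
```python
from h import *
pose()
```

```text
t 6.53 tcp [0.4667 0.2189 0.268 ] jaw az 73.9 F [-3.1 -0.1  3.4] w 0.0173 q [ 0.44  0.14 -0.32  1.11  0.    0.72]
```

>>> carry_out:
  commands:
    - [[1, -0.0005, -0.0018, 0, 0.017], [1, -0.001, -0.0036, 0, 0.035], [1, -0.001, -0.0036, 0, 0.035]]

```text
clock: 6.9
position: [0.4665, 0.2173, 0.2681]
eef_rot: [-0.001, 0.123, 0.992, 0.004]
ft_force: [0.8, 13.5, -3.7]
grip_width: 0.0176
```

Run:
```python
from h import *
pose()
```

```text
t 6.9 tcp [0.4665 0.2173 0.2681] jaw az 75.9 F [ 0.8 13.5 -3.7] w 0.0176 q [ 0.43  0.14 -0.32  1.1   0.01  0.68]
```

>>> carry_out:
  commands:
    - [[1, -0.0004, -0.003, 0, 0], [1, -0.0004, -0.003, 0, 0]]

```text
clock: 7.15
position: [0.4665, 0.2163, 0.2681]
eef_rot: [-0.001, 0.123, 0.992, 0.007]
ft_force: [-1.2, 13.8, -3.0]
grip_width: 0.0176
```

Run:
```python
from h import *
pose()
```

```text
t 7.15 tcp [0.4665 0.2163 0.2681] jaw az 75.9 F [-1.2 13.8 -3. ] w 0.0176 q [ 0.43  0.14 -0.33  1.1   0.01  0.68]
```

>>> carry_out:
  commands:
    - [[0.3, 0, 0, 0, 0], [-1, 0, 0, 0, 0], [-1, 0, 0, 0, 0], [-1, 0, 0, 0, 0], [-1, 0, 0, 0.04, 0], [-1, 0, 0, 0.1, 0], [-1, 0, 0, 0.14, 0], [-1, -0.02, 0, 0.14, 0], [-1, -0.02, 0, 0.14, 0]]

```text
clock: 8.28
position: [0.4459, 0.2161, 0.4088]
eef_rot: [-0.0, 0.123, 0.992, 0.008]
ft_force: [0.4, 0.7, -0.7]
grip_width: 0.0857
```

Run:
```python
from h import *
pose()
f,X,ok=show("wrist","w2.png",["red_sleeve","red_valve_stem"])
top(X,ok,f,"red",.105,.14)
g=(X[...,2]>.060)&(X[...,2]<.080)&ok
n,l,s,c=cv2.connectedComponentsWithStats(g.astype(np.uint8))
for i in range(1,n):
    if s[i,4]>60:
        p=X[l==i];print(s[i,4],c[i].round(),p.mean(0).round(4))
```

```text
t 8.28 tcp [0.4459 0.2161 0.4088] jaw az 75.9 F [ 0.4  0.7 -0.7] w 0.0857 q [ 0.45  0.07 -0.1   1.4   0.01  0.69]
wrist red_sleeve 0.91 (np.int64(282), np.int64(259)) [0.495 0.209 0.122] True
wrist red_valve_stem 0.92 (np.int64(282), np.int64(293)) [0.531 0.2   0.115] True
red 1510 mean [0.4662 0.2183 0.121 ] rect [467.6 218.1] [17.2 67.7] az 163.3 z [0.1182 0.1213 0.1226]
1461 [218. 296.] [0.5445 0.1263 0.0679]
1335 [341. 300.] [0.583  0.2547 0.0679]
```

View pics/w2.png

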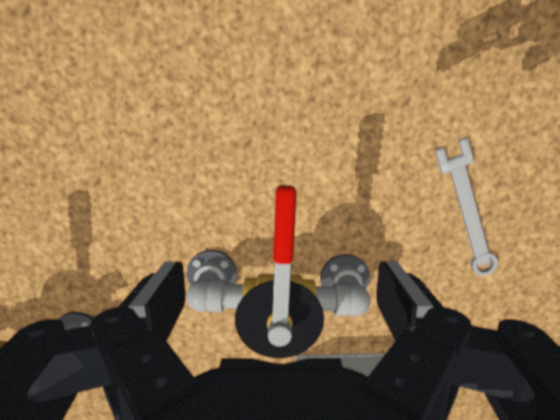

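The red lever (sleeve top at 285,225; stem at 280,335) is square across its pipe: measured azimuth 163.3° against 73.3° for the pipe, and I felt the stop. Next is the blue valve.

>>> carry_out:
  commands:
    - [[-1, 0.07, -0.37, 0.02, -0.1], [-1, 0.07, -0.37, 0.02, -0.1], [-1, 0.07, -0.37, 0.02, -0.1], [-1, 0.07, -0.37, 0.02, -0.1], [-1, 0.07, -0.37, 0.02, -0.1], [-1, 0.07, -0.37, 0.02, -0.1], [-1, 0.07, -0.37, 0.02, -0.1], [-1, 0.07, -0.37, 0.02, -0.1], [-1, 0.07, -0.37, 0.02, -0.1]]

```text
clock: 9.55
position: [0.5168, -0.1528, 0.4273]
eef_rot: [-0.001, 0.171, 0.985, 0.007]
ft_force: [-0.4, 0.1, -0.8]
grip_width: 0.0855
```

Run:
```python
from h import *
pose()
f,X,ok=show("wrist","w3.png",["blue_sleeve","blue_valve_stem","mark"])
top(X,ok,f,"blue",.105,.14);top(X,ok,f,"yellow",.099,.108)
h=cv2.cvtColor(f["color"],cv2.COLOR_RGB2HSV)
g=(X[...,2]>.060)&(X[...,2]<.080)&ok
n,l,s,c=cv2.connectedComponentsWithStats(g.astype(np.uint8))
for i in range(1,n):
    if s[i,4]>60:
        p=X[l==i];print(s[i,4],c[i].round(),p.mean(0).round(4))
d=(X[...,2]>.095)&(X[...,2]<.104)&ok;p=X[d]; p=p[np.hypot(p[:,0]-.568,p[:,1]+.171)<.055]
print("dial",cv2.minEnclosingCircle((p[:,:2]*1000).astype(np.float32)),len(p))
d=(X[...,2]>.1195)&(X[...,2]<.135)&(np.hypot(X[...,0]-.568,X[...,1]+.171)<.025);print("stemtop",X[d].mean(0).round(4),X[d][:,2].max(),d.sum())
```

```text
t 9.55 tcp [ 0.5168 -0.1528  0.4273] jaw az 70.2 F [-0.4  0.1 -0.8] w 0.0855 q [-0.29  0.16  0.04  1.46  0.01  0.05]
wrist blue_sleeve 0.92 (np.int64(272), np.int64(176)) [ 0.497 -0.149  0.122] True
wrist blue_valve_stem 0.98 (np.int64(265), np.int64(225)) [ 0.538 -0.171  0.116] True
wrist mark 0.64 (np.int64(449), np.int64(302)) [0.767 0.012 0.003] True
wrist mark 0.62 (np.int64(315), np.int64(224)) [ 0.557 -0.128  0.104] True
blue 1516 mean [ 0.4683 -0.1384  0.1212] rect [ 469.2 -138.8] [15.6 66.9] az 159.6 z [0.1196 0.1213 0.1226]
yellow 1188 mean [ 0.5566 -0.1299  0.104 ] rect [ 557.9 -129.6] [30.7 42.1] az 105.1 z [0.1007 0.1042 0.1054]
1538 [534. 125.] [0.5466 0.1098 0.0682]
914 [346. 225.] [ 0.5827 -0.0973  0.069 ]
1173 [205. 243.] [ 0.5497 -0.2466  0.0686]
995 [ 68. 273.] [ 0.53   -0.4007  0.0701]
dial ((566.419921875, -168.20437622070312), 52.039424896240234) 4693
stemtop [ 0.5671 -0.1751  0.1236] 0.1259452012913824 407
```

View pics/w3.png

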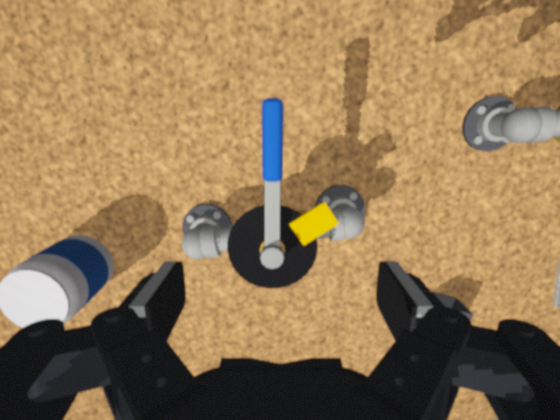

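The wrist view shows the blue sleeve at (272,140), the stem at (272,257) and the mark at (314,224). All measurements agree with stem (0.567,-0.175).

```bash
cat >> h.py <<'E'
def mark(f,X,ok,S):
    h=cv2.cvtColor(f["color"],cv2.COLOR_RGB2HSV).astype(int)
    m=(h[...,0]>20)&(h[...,0]<35)&(h[...,1]>150)&(h[...,2]>150)&ok&(np.hypot(X[...,0]-S[0],X[...,1]-S[1])<.08)&(X[...,2]>.09)
    m=cv2.morphologyEx(m.astype(np.uint8),cv2.MORPH_OPEN,np.ones((3,3)))
    F=210/np.tan(np.radians(f["vfov"])/2)
    v,u=np.nonzero(m); r=np.stack([(u-f["cx"])/F,(v-f["cy"])/F,np.ones(len(u))],-1)@f["R"]; o=-f["R"].T@f["t"]
    p=o+r*((.104-o[2])/r[:,2])[:,None]
    c,s,a=cv2.minAreaRect((p[:,:2]*1000).astype(np.float32)); b=cv2.boxPoints((c,s,a))
    d=p.mean(0)-[S[0],S[1],0]; az=lambda e:np.degrees(np.arctan2(e[1],e[0]))%180
    print("mark n",len(p),"c",p.mean(0).round(4),"az stem->c",az(d).round(1),"rectc",np.round(c,1),np.round(s,1),"edges",az(b[1]-b[0]).round(1),az(b[2]-b[1]).round(1),"rect az",az(np.array(c)/1000-S).round(1))
    return p
E
python3 - <<'E'
from h import *
S=np.array([.5672,-.1752])
f=grab_frame("wrist");X,ok=cloud(f);mark(f,X,ok,S)
f=grab_frame("scene");X,ok=cloud(f);mark(f,X,ok,S)
for t in [159.6,153,146,139,132,125,118,111,107,103]:
    a=np.radians(t);b=np.radians(159.6);print(t,(.105*np.array([np.cos(a)-np.cos(b),np.sin(a)-np.sin(b)])).round(4),round(a-b,3))
E
```

```text
mark n 1095 c [ 0.5563 -0.129   0.104 ] az stem->c 103.3 rectc [ 556.6 -129. ] [27.3 40.2] edges 103.7 13.7 rect az 102.9
mark n 42 c [ 0.5582 -0.1225  0.104 ] az stem->c 99.7 rectc [ 558.9 -122.6] [15.2 20.5] edges 118.1 28.1 rect az 99.0
159.6 [0. 0.] 0.0
153 [0.0049 0.0111] -0.115
146 [0.0114 0.0221] -0.237
139 [0.0192 0.0323] -0.36
132 [0.0282 0.0414] -0.482
125 [0.0382 0.0494] -0.604
118 [0.0491 0.0561] -0.726
111 [0.0608 0.0614] -0.848
107 [0.0677 0.0638] -0.918
103 [0.0748 0.0657] -0.988
```

>>> carry_out:
  commands:
    - [[-1, -0.048, 0.014, 0, -0.01], [-1, -0.048, 0.014, -0.05, -0.01], [-1, -0.048, 0.014, -0.1, -0.01], [-1, -0.048, 0.014, -0.14, -0.01], [-1, -0.048, 0.014, -0.16, -0.01], [-1, -0.048, 0.014, -0.16, -0.01], [0.3, -0.048, 0.014, -0.16, -0.01], [1, -0.048, 0.014, -0.16, -0.01], [1, -0.048, 0.014, -0.16, -0.01], [1, -0.048, 0.014, -0.16, -0.01], [1, -0.048, 0.014, -0.16, -0.01], [1, -0.048, 0.014, -0.16, -0.01]]

```text
clock: 11.35
position: [0.4688, -0.1392, 0.2684]
eef_rot: [-0.0, 0.177, 0.984, 0.007]
ft_force: [-1.9, -0.5, 6.2]
grip_width: 0.0173
```

>>> carry_out:
  commands:
    - [[1, 0.0049, 0.0111, 0, -0.115], [1, 0.0114, 0.0221, 0, -0.237], [1, 0.0192, 0.0323, 0, -0.36], [1, 0.0282, 0.0414, 0, -0.482], [1, 0.0382, 0.0494, 0, -0.604], [1, 0.0491, 0.0561, 0, -0.726], [1, 0.0608, 0.0614, 0, -0.848], [1, 0.0677, 0.0638, 0, -0.918], [1, 0.0743, 0.0656, 0, -0.983], [1, 0.0743, 0.0656, 0, -0.983], [1, 0.0743, 0.0656, 0, -0.983]]

```text
clock: 12.72
position: [0.5428, -0.0735, 0.2684]
eef_rot: [0.003, 0.621, 0.784, 0.006]
ft_force: [-2.6, 0.3, 5.4]
grip_width: 0.0179
```

Run:
```python
from h import *
pose()
p=state()["position"];print(np.degrees(np.arctan2(p[1]+.1752,p[0]-.5672)))
```

```text
t 12.72 tcp [ 0.5428 -0.0735  0.2684] jaw az 13.3 F [-2.6  0.3  5.4] w 0.0179 q [-0.14  0.2  -0.26  1.11  0.01  1.2 ]
103.47043133423676
```

>>> carry_out:
  commands:
    - [[0.3, 0, 0, 0, 0], [-1, 0, 0, 0, 0], [-1, 0, 0, 0, 0], [-1, 0, 0, 0, 0], [-1, 0, 0, 0.05, 0], [-1, 0, 0, 0.1, 0], [-1, 0.012, -0.055, 0.14, 0], [-1, 0.012, -0.055, 0.14, 0], [-1, 0.012, -0.055, 0.14, 0], [-1, 0.012, -0.055, 0.14, 0]]

```text
clock: 13.98
position: [0.5545, -0.1278, 0.4069]
eef_rot: [0.001, 0.62, 0.784, 0.006]
ft_force: [-0.1, -0.9, 0.1]
grip_width: 0.085
```

```bash
cat > look.py <<'E'
from h import *
import sys
pose();S=np.array([.5672,-.1752])
f=grab_frame("wrist");X,ok=cloud(f)
top(X,ok,f,"blue",.118,.14)
p=mark(f,X,ok,S)
for az in (103,104):
    a=np.radians(az); r=p[:,:2]-S; t=r@[-np.sin(a),np.cos(a)]; q=r@[np.cos(a),np.sin(a)]
    for lo in range(30,66,6):
        k=t[(q>lo/1e3)&(q<lo/1e3+.006)]*1000; print(az,lo,"left",k[k>0].min().round(1) if (k>0).any() else None,k.max().round(1),"right",k[k<0].max().round(1) if (k<0).any() else None,k.min().round(1))
# steel strip: top surface 
b=X[ok&(X[...,2]>.110)&(X[...,2]<.119)&(np.hypot(X[...,0]-S[0],X[...,1]-S[1])>.022)&(np.hypot(X[...,0]-S[0],X[...,1]-S[1])<.066)]
print("strip",len(b),b.mean(0).round(4),"az",np.degrees(np.arctan2(*(b.mean(0)[:2]-S)[::-1])).round(2))
cv2.imwrite("pics/"+sys.argv[1],cv2.resize(f["color"][100:340,130:430,::-1],None,fx=2.5,fy=2.5,interpolation=cv2.INTER_CUBIC))
E
python3 look.py w4.png
```

```text
t 13.97 tcp [ 0.5545 -0.1278  0.4069] jaw az 13.3 F [-0.1 -0.9  0.1] w 0.085 q [-0.23  0.21  0.06  1.42  0.01  1.11]
blue 1852 mean [ 0.5454 -0.0714  0.1211] rect [545.7 -72.4] [16.6 67.5] az 101.9 z [0.1193 0.1212 0.1226]
mark n 561 c [ 0.5547 -0.1295  0.104 ] az stem->c 105.3 rectc [ 556.8 -128.6] [26.6 39.6] edges 103.0 13.0 rect az 102.6
103 30 left 6.7 12.9 right -9.1 -13.6
103 36 left 6.7 12.9 right -9.1 -13.5
103 42 left 6.7 12.8 right -9.9 -13.4
103 48 left 6.6 12.7 right -9.8 -12.5
103 54 left 6.6 12.7 right -9.7 -12.4
103 60 left 6.6 12.6 right -9.7 -12.3
104 30 left 6.1 12.4 right -9.7 -14.1
104 36 left 6.0 12.2 right -9.7 -14.2
104 42 left 5.8 12.1 right -10.7 -14.2
104 48 left 5.7 11.9 right -10.7 -13.3
104 54 left 5.6 11.7 right -10.7 -13.4
104 60 left 5.4 11.5 right -10.8 -13.4
strip 845 [ 0.5584 -0.1319  0.1152] az 101.52
```

View pics/w4.png

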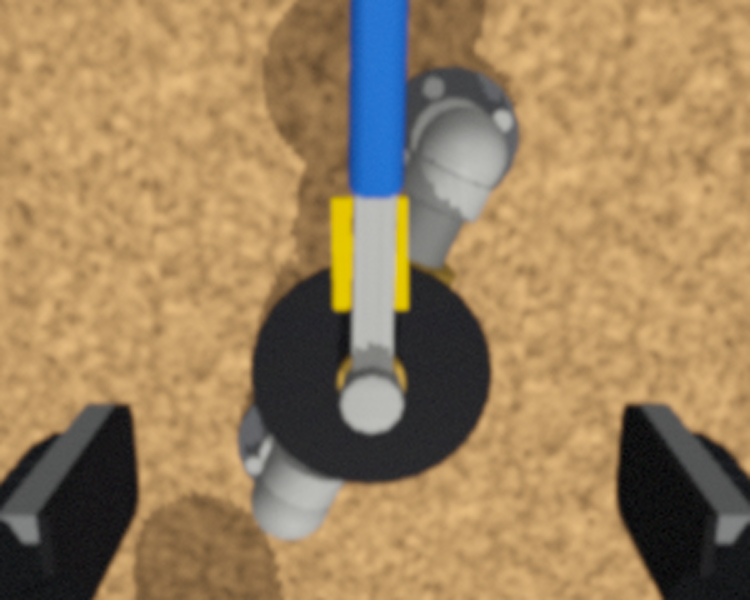

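The lever is on the mark but not centred: yellow shows 22 px on the left (331–353) and 13 px on the right (396–409). It sits about 1.4° clockwise of centre, because the tool has a slight tilt. I'll regrip and nudge it counter-clockwise.

>>> carry_out:
  commands:
    - [[-1, -0.0117, 0.0543, 0, 0], [-1, -0.0117, 0.0543, -0.05, 0], [-1, -0.0117, 0.0543, -0.1, 0], [-1, -0.0117, 0.0543, -0.1385, 0], [-1, -0.0117, 0.0543, -0.1385, 0], [0.3, -0.0117, 0.0543, -0.1385, 0], [1, -0.0117, 0.0543, -0.1385, 0], [1, -0.0117, 0.0543, -0.1385, 0], [1, -0.0117, 0.0543, -0.1385, 0], [1, -0.0117, 0.0543, -0.1385, 0], [1, -0.0142, 0.0538, -0.1385, 0.025], [1, -0.0142, 0.0538, -0.1385, 0.025]]

```text
clock: 15.52
position: [0.5403, -0.0741, 0.2695]
eef_rot: [0.002, 0.611, 0.792, 0.006]
ft_force: [-1.3, -0.6, 6.0]
grip_width: 0.0177
```

>>> carry_out:
  commands:
    - [[1, 0, 0, 0, 0], [0.3, 0, 0, 0, 0], [-1, 0, 0, 0, 0], [-1, 0, 0, 0, 0], [-1, 0, 0, 0, 0], [-1, 0, 0, 0.05, 0], [-1, 0, 0, 0.1, 0], [-1, 0.012, -0.055, 0.14, 0], [-1, 0.012, -0.055, 0.14, 0], [-1, 0.012, -0.055, 0.14, 0], [-1, 0.012, -0.055, 0.14, 0]]

```text
clock: 16.9
position: [0.552, -0.1284, 0.408]
eef_rot: [0.001, 0.61, 0.792, 0.006]
ft_force: [0.5, 0.1, 0.1]
grip_width: 0.0854
```

```bash
python3 look.py w5.png
```

```text
t 16.9 tcp [ 0.552  -0.1284  0.408 ] jaw az 14.8 F [0.5 0.1 0.1] w 0.0854 q [-0.23  0.2   0.06  1.42  0.01  1.08]
blue 1835 mean [ 0.5426 -0.072   0.1211] rect [542.9 -73. ] [16.5 67.9] az 103.4 z [0.1192 0.1213 0.1226]
mark n 549 c [ 0.5564 -0.1289  0.104 ] az stem->c 103.2 rectc [ 556.5 -128.8] [26.6 39.7] edges 104.5 14.5 rect az 102.9
103 30 left 7.5 12.9 right -8.3 -13.0
103 36 left 7.6 13.0 right -8.1 -13.6
103 42 left 7.7 13.0 right -8.0 -13.4
103 48 left 7.9 12.3 right -8.5 -12.9
103 54 left 8.0 12.4 right -8.3 -12.8
103 60 left 8.1 12.5 right -8.1 -12.6
104 30 left 6.9 12.2 right -9.0 -13.5
104 36 left 6.9 12.2 right -8.8 -14.3
104 42 left 7.0 12.2 right -8.8 -14.1
104 48 left 7.0 11.4 right -9.5 -13.8
104 54 left 7.0 11.4 right -9.3 -13.8
104 60 left 7.1 11.4 right -9.2 -13.6
strip 838 [ 0.5572 -0.1322  0.1152] az 103.09
```

View pics/w5.png

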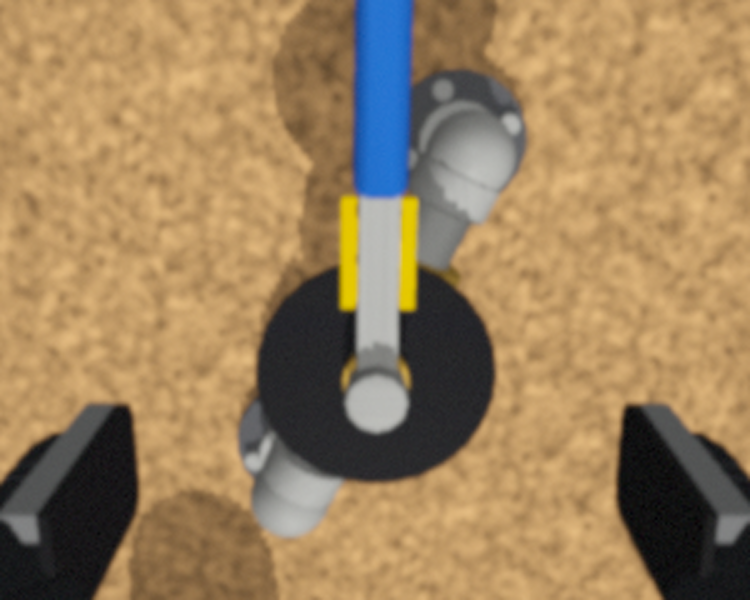

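The lever is now centred, with about 17–18 px of yellow on each side (340–358 and 400–418). I'll do a final check of red and the bystanders, then hand in.

Run:
```python
from h import *
for c in("scene","side"):
    f,X,ok=show(c,c+"2.png",["offcut","tin","tub","spanner"]);top(X,ok,f,"red",.118,.14)
    d=cv2.absdiff(f["color"],cv2.imread("pics/"+c+"1.png")[:,:,::-1]).max(2)
    for n,u,v in (("scene",226,279),("scene",332,320),("scene",442,279),("side",218,218),("side",301,130),("side",216,292),("side",307,366)):
        if n==c: print(n,(u,v),"diff",np.percentile(d[v-15:v+16,u-15:u+16],[50,95]))
job_done()
```

```text
scene offcut 0.81 (np.int64(227), np.int64(278)) [ 0.805 -0.018  0.042] True
scene tin 0.83 (np.int64(149), np.int64(132)) [ 0.56  -0.404  0.09 ] True
scene tub 0.83 (np.int64(334), np.int64(321)) [0.767 0.245 0.005] True
scene spanner 0.66 (np.int64(439), np.int64(280)) [0.554 0.424 0.002] True
red 117 mean [0.4725 0.2185 0.1217] rect [471.5 217.8] [15.6 62.8] az 164.1 z [0.1187 0.1215 0.1251]
scene (226, 279) diff [2. 4.]
scene (332, 320) diff [4. 6.]
scene (442, 279) diff [4. 6.]
side tin 0.72 (np.int64(303), np.int64(134)) [ 0.536 -0.387  0.067] True
side tub 0.6 (np.int64(215), np.int64(292)) [ 0.78   0.232 -0.   ] True
side spanner 0.71 (np.int64(306), np.int64(366)) [0.543 0.435 0.007] True
red 113 mean [0.4673 0.222  0.121 ] rect [467.3 220.9] [16.4 60.2] az 165.0 z [0.1185 0.1211 0.1238]
side (218, 218) diff [2. 4.]
side (301, 130) diff [  3. 133.]
side (216, 292) diff [2. 4.]
side (307, 366) diff [2. 4.]
the job is handed in; nothing more can be done
```

Both valves are set and the job is handed in. I closed the red drain valve first, then turned the blue supply lever onto its yellow mark, let go of both and lifted the gripper clear. The last clock reading before the final pictures was 16.9 s of the 58 s allowed.

- **Red valve:** I turned the lever counter-clockwise until it pushed back with about 14 N at the stop. The wrist camera then measured the lever at 163.3° and the pipe at 73.3°, so it is square across. The coarser scene and side views read 164–165°.
- **Blue valve:** The first placing was about 1.4° off centre because the gripper was slightly tilted, so I regripped and corrected it. The lever now reads 103.1–103.4° and the mark 102.9–103.2°, with about 6 mm of yellow on each side.
- **Other things on the bench:** The offcut, tub and spanner show no change in the before-and-after pictures.
- **Tin:** One side-view patch at the tin changed for a small share of its pixels, and I did not track down why. The arm may be in that view. The side-view network found the tin at about the same place in both pictures, and the gripper never worked near it.

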